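# Find the size of an unmarked vessel plug in a sloping step gauge

## Task

Pick up the plug that stands on the orange place of the blue tray and find its size in the sloping step gauge: try it squarely in the narrowest step first (green mark), gently and without forcing or dropping it, then in the next wider one (yellow, then red), until it goes in. Let go of it there, lying flat on the floor of the smallest step that takes it, and leave the other two plugs, the bowl and the beaker alone.

Things in the scene. Friction and masses are not known exactly. Their poses are not given: they have to be found in the camera images.
- plug_a_handle (a point): Handle centre of one of three look-alike plugs: white disc 14 mm thick, 60, 65 or 70 mm across (the name does not tell which), with an upright black bar handle on its centre, 50 long (x axis), 14 wide (y), 48 mm high. This point lies on the disc's axis, 38 mm above its underside, 24 mm above its upper face; z up.
- plug_b_handle (a point): Handle centre of one of three look-alike plugs: white disc 14 mm thick, 60, 65 or 70 mm across (the name does not tell which), with an upright black bar handle on its centre, 50 long (x axis), 14 wide (y), 48 mm high. This point lies on the disc's axis, 38 mm above its underside, 24 mm above its upper face; z up.
- plug_c_handle (a point): Handle centre of one of three look-alike plugs: white disc 14 mm thick, 60, 65 or 70 mm across (the name does not tell which), with an upright black bar handle on its centre, 50 long (x axis), 14 wide (y), 48 mm high. This point lies on the disc's axis, 38 mm above its underside, 24 mm above its upper face; z up.
- plug_a: The same plug as plug_a_handle; its origin is the centre of the disc's underside. Mass 0.11 to 0.23 kg.
- plug_b: The same plug as plug_b_handle; its origin is the centre of the disc's underside. Mass 0.11 to 0.23 kg.
- plug_c: The same plug as plug_c_handle; its origin is the centre of the disc's underside. Mass 0.11 to 0.23 kg.
- orange_place (a point): Centre of the orange place (86 mm across) on top of the fixed blue tray (310 x 110 x 8 mm), at its end nearest the robot. x runs along the tray; the other two plugs stand on grey places 95 and 190 mm farther along x.
- gauge: Fixed sizing gauge, 290 (y) x 150 mm (x); origin under its middle on the bench, x to its higher far side. Its face slopes 30 degrees, looking up and at the robot; rail tops 60 mm above the bench at mid-face. Straight lower rail; upper rail in three steps, each 90 mm long, no walls between: gaps 62.5 (green, +y end), 67.5 (yellow), 72.5 mm (red). Slick: a plug let go slides down to the lower rail.
- bay1 (a point): Middle of the narrowest (62.5 mm, green mark) step, half-way between the rails, level with their tops. Axes: x uphill along the face, y along the trough to narrower steps, z straight out of the face. Trough floor 12 mm below the rail tops: a plug flat on it has its handle point at z = 26 mm, one standing on the rails at 38 mm.
- bay2 (a point): Middle of the middle (67.5 mm, yellow mark) step, half-way between the rails, level with their tops. Axes: x uphill along the face, y along the trough to narrower steps, z straight out of the face. Trough floor 12 mm below the rail tops: a plug flat on it has its handle point at z = 26 mm, one standing on the rails at 38 mm.
- bay3 (a point): Middle of the widest (72.5 mm, red mark) step, half-way between the rails, level with their tops. Axes: x uphill along the face, y along the trough to narrower steps, z straight out of the face. Trough floor 12 mm below the rail tops: a plug flat on it has its handle point at z = 26 mm, one standing on the rails at 38 mm.
- bowl: Loose steel bowl, 120 mm across, 55 mm high, a bystander; origin at the centre of its underside.
- beaker: Loose glass beaker, 64 mm across, 85 mm high, a bystander; origin at the centre of its underside.
There are look-alikes about, which are no part of the job. What is shaped like the plug_a but purple is not meant.

How it is judged (in metres and radians):
On the way, in this order (a step that is already met when the one before it is completed fails the run):
1. the held plug is tried in the narrowest step: it stands on the rails there (over 1 N) or goes in between them (((x of plug_a_handle in the frame of bay1 between -0.015 and 0.015 m and y of plug_a_handle in the frame of bay1 between -0.03 and 0.03 m and z of plug_a_handle in the frame of bay1 below 0.046 m and contact force between the fingers and plug_a above 0.5 N and (contact force between plug_a and gauge above 1 N or z of plug_a_handle in the frame of bay1 below 0.0365 m)) or (x of plug_b_handle in the frame of bay1 between -0.015 and 0.015 m and y of plug_b_handle in the frame of bay1 between -0.03 and 0.03 m and z of plug_b_handle in the frame of bay1 below 0.046 m and contact force between the fingers and plug_b above 0.5 N and (contact force between plug_b and gauge above 1 N or z of plug_b_handle in the frame of bay1 below 0.0365 m)) or (x of plug_c_handle in the frame of bay1 between -0.015 and 0.015 m and y of plug_c_handle in the frame of bay1 between -0.03 and 0.03 m and z of plug_c_handle in the frame of bay1 below 0.046 m and contact force between the fingers and plug_c above 0.5 N and (contact force between plug_c and gauge above 1 N or z of plug_c_handle in the frame of bay1 below 0.0365 m)))), for 0.04 s.
2. it lies released in the narrowest step; or, that being too small, the held plug is tried in the middle step in the same way (((((y of plug_a_handle in the frame of bay1 between -0.03 and 0.03 m and z of plug_a_handle in the frame of bay1 below 0.03 m and x of plug_a_handle in the frame of bay1 between -0.0026 and 0.0026 m and angle between the z axis of plug_a_handle and the z axis of bay1, either way round below 0.12 rad) and contact force between the fingers and plug_a below 0.1 N) or (x of plug_a_handle in the frame of bay2 between -0.015 and 0.015 m and y of plug_a_handle in the frame of bay2 between -0.03 and 0.03 m and z of plug_a_handle in the frame of bay2 below 0.046 m and contact force between the fingers and plug_a above 0.5 N and (contact force between plug_a and gauge above 1 N or z of plug_a_handle in the frame of bay2 below 0.0365 m))) or (((y of plug_b_handle in the frame of bay1 between -0.03 and 0.03 m and z of plug_b_handle in the frame of bay1 below 0.03 m and x of plug_b_handle in the frame of bay1 between -0.0026 and 0.0026 m and angle between the z axis of plug_b_handle and the z axis of bay1, either way round below 0.12 rad) and contact force between the fingers and plug_b below 0.1 N) or (x of plug_b_handle in the frame of bay2 between -0.015 and 0.015 m and y of plug_b_handle in the frame of bay2 between -0.03 and 0.03 m and z of plug_b_handle in the frame of bay2 below 0.046 m and contact force between the fingers and plug_b above 0.5 N and (contact force between plug_b and gauge above 1 N or z of plug_b_handle in the frame of bay2 below 0.0365 m))) or (((y of plug_c_handle in the frame of bay1 between -0.03 and 0.03 m and z of plug_c_handle in the frame of bay1 below 0.03 m and x of plug_c_handle in the frame of bay1 between -0.0026 and 0.0026 m and angle between the z axis of plug_c_handle and the z axis of bay1, either way round below 0.12 rad) and contact force between the fingers and plug_c below 0.1 N) or (x of plug_c_handle in the frame of bay2 between -0.015 and 0.015 m and y of plug_c_handle in the frame of bay2 between -0.03 and 0.03 m and z of plug_c_handle in the frame of bay2 below 0.046 m and contact force between the fingers and plug_c above 0.5 N and (contact force between plug_c and gauge above 1 N or z of plug_c_handle in the frame of bay2 below 0.0365 m))))), for 0.04 s.
At the end, for the whole second after the job is handed in: The plug from the orange place lies at rest in the smallest step that takes it (so its handle point is within 2.6 mm of the step's middle line), within 30 mm of mid-step along it, under 30 mm out from the rail tops, square within 0.12 rad; the other plugs within 15 mm of their starts (((((y of plug_a_handle in the frame of bay1 between -0.03 and 0.03 m and z of plug_a_handle in the frame of bay1 below 0.03 m and x of plug_a_handle in the frame of bay1 between -0.0026 and 0.0026 m and angle between the z axis of plug_a_handle and the z axis of bay1, either way round below 0.12 rad) or (y of plug_a_handle in the frame of bay2 between -0.03 and 0.03 m and z of plug_a_handle in the frame of bay2 below 0.03 m and x of plug_a_handle in the frame of bay2 between -0.0026 and 0.0026 m and angle between the z axis of plug_a_handle and the z axis of bay2, either way round below 0.12 rad) or (y of plug_a_handle in the frame of bay3 between -0.03 and 0.03 m and z of plug_a_handle in the frame of bay3 below 0.03 m and x of plug_a_handle in the frame of bay3 between -0.0026 and 0.0026 m and angle between the z axis of plug_a_handle and the z axis of bay3, either way round below 0.12 rad)) and linear speed of plug_a below 0.02 m/s and distance of each of plug_b_handle, plug_c_handle from where it was at the start of the episode below 0.015 m and horizontal distance between each of plug_b_handle, plug_c_handle and orange_place above 0.05 m) or (((y of plug_b_handle in the frame of bay1 between -0.03 and 0.03 m and z of plug_b_handle in the frame of bay1 below 0.03 m and x of plug_b_handle in the frame of bay1 between -0.0026 and 0.0026 m and angle between the z axis of plug_b_handle and the z axis of bay1, either way round below 0.12 rad) or (y of plug_b_handle in the frame of bay2 between -0.03 and 0.03 m and z of plug_b_handle in the frame of bay2 below 0.03 m and x of plug_b_handle in the frame of bay2 between -0.0026 and 0.0026 m and angle between the z axis of plug_b_handle and the z axis of bay2, either way round below 0.12 rad) or (y of plug_b_handle in the frame of bay3 between -0.03 and 0.03 m and z of plug_b_handle in the frame of bay3 below 0.03 m and x of plug_b_handle in the frame of bay3 between -0.0026 and 0.0026 m and angle between the z axis of plug_b_handle and the z axis of bay3, either way round below 0.12 rad)) and linear speed of plug_b below 0.02 m/s and distance of each of plug_a_handle, plug_c_handle from where it was at the start of the episode below 0.015 m and horizontal distance between each of plug_a_handle, plug_c_handle and orange_place above 0.05 m) or (((y of plug_c_handle in the frame of bay1 between -0.03 and 0.03 m and z of plug_c_handle in the frame of bay1 below 0.03 m and x of plug_c_handle in the frame of bay1 between -0.0026 and 0.0026 m and angle between the z axis of plug_c_handle and the z axis of bay1, either way round below 0.12 rad) or (y of plug_c_handle in the frame of bay2 between -0.03 and 0.03 m and z of plug_c_handle in the frame of bay2 below 0.03 m and x of plug_c_handle in the frame of bay2 between -0.0026 and 0.0026 m and angle between the z axis of plug_c_handle and the z axis of bay2, either way round below 0.12 rad) or (y of plug_c_handle in the frame of bay3 between -0.03 and 0.03 m and z of plug_c_handle in the frame of bay3 below 0.03 m and x of plug_c_handle in the frame of bay3 between -0.0026 and 0.0026 m and angle between the z axis of plug_c_handle and the z axis of bay3, either way round below 0.12 rad)) and linear speed of plug_c below 0.02 m/s and distance of each of plug_a_handle, plug_b_handle from where it was at the start of the episode below 0.015 m and horizontal distance between each of plug_a_handle, plug_b_handle and orange_place above 0.05 m))); the robot touches nothing.
It fails at once if a plug is forced against the gauge (over 45 N) (contact force between any of plug_a, plug_b, plug_c and gauge above 45 N).
It fails at once if a plug is dropped (falls freely faster than 0.5 m/s) ((contact force between plug_a and anything else below 0.01 N and linear speed of plug_a above 0.5 m/s) or (contact force between plug_b and anything else below 0.01 N and linear speed of plug_b above 0.5 m/s) or (contact force between plug_c and anything else below 0.01 N and linear speed of plug_c above 0.5 m/s)).
It fails at once if the bowl is shifted more than 20 mm (distance of bowl from where it was at the start of the episode above 0.02 m).
It fails at once if the beaker is shifted more than 20 mm (distance of beaker from where it was at the start of the episode above 0.02 m).
It also fails if it takes over 54 s, if anything falls off the work surface, if the arm or the gripper's body presses on something with over 40 N, if the wrist force passes 120 N, or if a joint passes its speed limit or range.

## Robot

A 6-joint arm with a two-finger parallel gripper is mounted at the origin on the work surface. World frame = base frame: x ahead of the robot, y to its left, z up, the work surface at z = 0. Lengths are in m, angles in degrees, forces in N, time in s.
With the tool pointing down it reaches from about 0.275 to 0.75 m from the base axis. Payload 10.2 kg.
Tool frame: the origin (TCP) lies on the centre line of the jaws, within the pads' length; the fingertips stand 11 mm ahead of it and the grasp point (between the pads) lies 8 mm behind it; z points along the fingers, y is the direction in which the jaws open and shut (so a half turn about z gives the same grasp; the last joint's range is limited). The gripper opens to 85 mm and grips with 20 to 120 N. Pads are 22 mm wide; open, the fingers measure 114 mm over their backs; the gripper's body (76 mm by 85 mm) begins 54 mm behind the grasp point. The pads swing forward as they close: fully open they stand 13 mm farther back than shut.
Start: joints at [63.174, 17.928, 85.812, -0, 76.261, -12.8], TCP at [0.127, 0.509, 0.222] pointing down, gripper open.
Joint ranges: [-168.41, 168.41], [-55.51, 124.54], [10.69, 146.95], [-70.63, 250.63], [1, 178], [-165.06, 165.06]. Speed limits (degrees/s): [136.94, 136.94, 172.46, 180, 180, 180].

## Interface

Orientations are given as a 3x3 rotation matrix whose columns are the frame's x, y, z axes.
In Python, from plant import move_ptp, move_linear, movej, let_go, grasp, hold, inverse_kinematics, get_state, read_camera, IKError, hand_in gives the robot as it stands. Calls block until the motion is done:
- move_ptp(position, orientation): joint-space move of the TCP to a pose.
- move_linear(position, frame=None, vel=0.15, contact_N=None): straight line of the TCP; frame=None keeps the orientation; vel is the mean speed in m/s. With contact_N (N) it stops when the force on the tool has changed by that much, and returns True; else False.
- movej(angles): joint-space move.
- let_go() and grasp(): open the fingers fully, or close them until they stop; the grip force is fixed at half the most.
- hold(seconds).
- inverse_kinematics(position, orientation): joint angles nearest the present ones, or None.
- get_state(): the state.
- read_camera(name): name is "scene" or "top"; returns a dict with "frame" (480x640x3 uint8, red, green, blue), "K" (3x3 intrinsics, pixels), "k1" (the pictures are not rectified: a ray, as slopes to the right and down, at radius r is drawn at 1 + k1 r^2 times it, then the intrinsics apply), "extrinsics" (4x4, takes a point from world to camera coordinates). Camera axes: x right, y down, z forward; pixel columns grow to the right and rows downward; lengths in m; the calibration is good to about 2 mm. A picture is of the moment at which its call begins. There is no depth.
A pose or a line that the arm cannot do raises IKError and nothing moves.
- hand_in(): hands the job in, once; it reports no verdict.
The state is a dict: "time": time; "joint_positions": joint angles; "joint_velocities": joint speeds; "joint_torque": joint torques, N m; "tool_pos": TCP position; "eef_rot": TCP orientation; "force": force on the tool from outside, world axes, zero at the start; "torque": the same for the moment, N m; "grip_width": finger opening in m.
Only numpy, scipy, OpenCV 4.12 (cv2) and the standard library are available. Lean on these libraries where they do the work, as an engineer would, in place of code of your own. Each camera call takes 0.05 s, during which the arm holds its last target.

## Working session

There is one attempt and no reset: what is moved stays moved. The work goes in short steps, each a Python script; the robot and the scene stay as the last script left them, time stands still between calls to the robot, and variables do not carry over. Pictures are saved under pics/ and viewed, and the job is handed in when it is done.

```bash
ls; mkdir -p pics; python3 - <<'E'
from plant import *
import cv2,pickle
d={}
for n in("scene","top"):
    c=read_camera(n);d[n]=c;cv2.imwrite(f"pics/{n}0.png",c["frame"][:,:,::-1]);print(n,c["K"].tolist(),c["k1"],c["extrinsics"].round(4).tolist())
pickle.dump(d,open("c0.pkl","wb"));print(get_state())
E
```

```text
pics
scene [[438.7256918487827, 0.0, 322.79363694294824], [0.0, 438.7256918487827, 247.69151509275935], [0.0, 0.0, 1.0]] -0.10001132976960629 [[0.0653, 0.9977, 0.0184, -0.0534], [0.705, -0.033, -0.7084, -0.3753], [-0.7062, 0.0592, -0.7055, 1.3239], [0.0, 0.0, 0.0, 1.0]]
top [[449.0571479541845, 0.0, 317.451484889569], [0.0, 449.0571479541845, 232.58959159180168], [0.0, 0.0, 1.0]] 0.002892675402911124 [[0.0154, -0.9998, 0.0116, -0.0091], [-0.9947, -0.0165, -0.1016, 0.6033], [0.1018, -0.01, -0.9948, 0.8841], [0.0, 0.0, 0.0, 1.0]]
{'time': 0.1, 'joint_positions': array([ 6.31761048e+01,  1.79567989e+01,  8.58491209e+01, -2.51708266e-05,
        7.62623810e+01, -1.28017396e+01]), 'joint_velocities': array([ 0.13073326, -0.06618805, -0.04955019, -0.04741026,  0.14384842,
       -0.05851329]), 'joint_torque': array([ 7.56694863e-04, -4.12903798e+01, -2.60140014e+01, -2.39184428e-04,
        3.09442097e-03,  9.62548057e-06]), 'tool_pos': array([0.12712183, 0.50912631, 0.22159083]), 'eef_rot': array([[-9.70202060e-01,  2.42296665e-01, -5.37541997e-04],
       [ 2.42297118e-01,  9.70201512e-01, -1.06399612e-03],
       [ 2.63721346e-04, -1.16253611e-03, -9.99999289e-01]]), 'force': array([-0.77954691,  0.02586783, -0.38211862]), 'torque': array([0.01239387, 0.00242498, 0.00299874]), 'grip_width': 0.08555528202128279}
```

View pics/scene0.png

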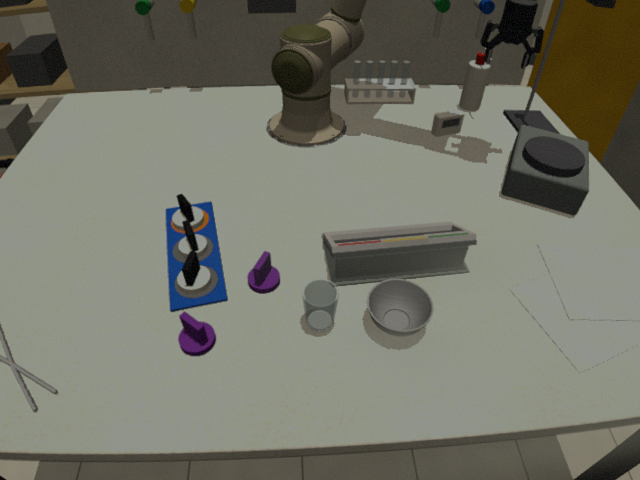

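View pics/top0.png

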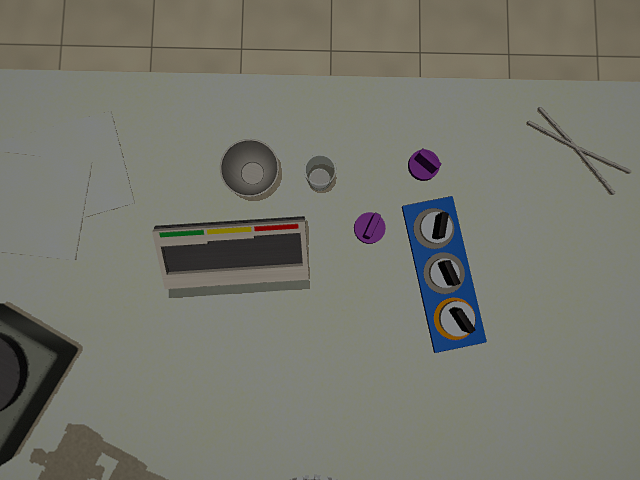

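The top picture shows three black-handled white plugs on the blue tray. The plug on the orange place is at about (457,318) and the two on grey places are at (445,272) and (434,228). The two purple look-alikes at (370,228) and (425,165) are not meant. The gauge is at about (232,250), with the green mark at left, the bowl at (250,168) and the beaker at (320,173). Next I enlarge the tray and gauge.

```bash
python3 - <<'E'
import pickle,cv2
d=pickle.load(open("c0.pkl","rb"))
t=d["top"]["frame"][:,:,::-1];s=d["scene"]["frame"][:,:,::-1]
a=cv2.resize(t[210:310,145:320],(787,450),interpolation=cv2.INTER_CUBIC)
cv2.imwrite("pics/g_top.png",a)
cv2.imwrite("pics/p_top.png",cv2.resize(t[285:360,415:500],None,fx=7,fy=7,interpolation=cv2.INTER_CUBIC))
cv2.imwrite("pics/g_sc.png",cv2.resize(s[215:290,315:480],None,fx=4.8,fy=4.8,interpolation=cv2.INTER_CUBIC))
cv2.imwrite("pics/p_sc.png",cv2.resize(s[185:310,155:235],None,fx=4.8,fy=4.8,interpolation=cv2.INTER_CUBIC))
E
```

```text
(no output)
```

View pics/g_top.png

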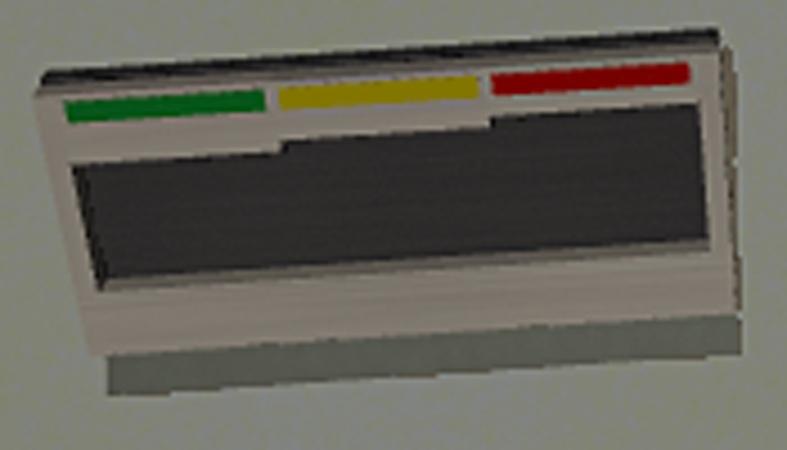

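View pics/p_top.png

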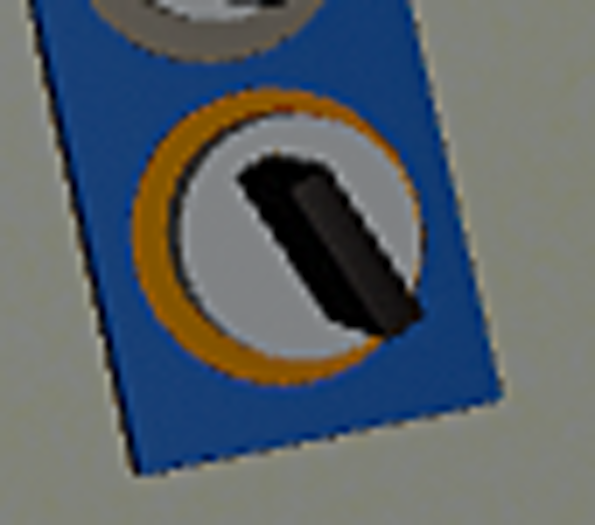

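View pics/g_sc.png

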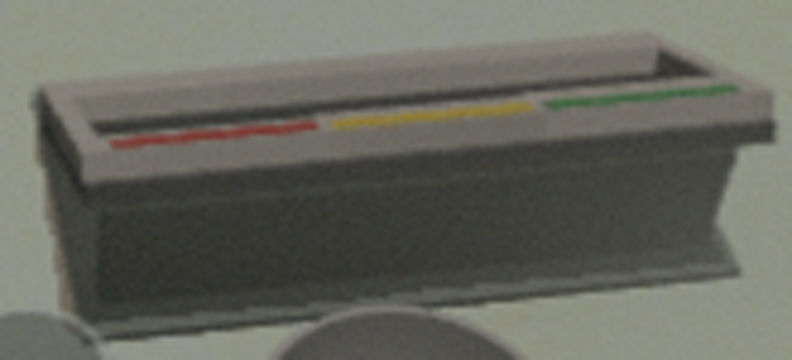

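View pics/p_sc.png

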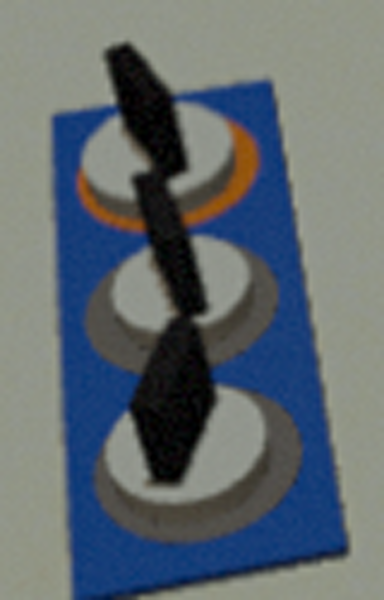

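The crops confirm the target: white disc, black bar, standing on the orange ring at (457,318) in the top view and (190,218) in the scene view. The gauge trough, its steps and the three colour marks show clearly. Now I measure.

```bash
cat > h.py <<'E'
import numpy as np,cv2,pickle
from scipy.optimize import least_squares
def rays(c,px):
    K=c["K"];p=np.atleast_2d(np.asarray(px,float))
    d=np.array([c["k1"],0,0,0.])
    # model: drawn = (1+k1 r^2)*ray  = opencv radial
    n=cv2.undistortPointsIter(p[:,None],K,d,None,None,(3,50,1e-10))[:,0]
    E=c["extrinsics"];R=E[:3,:3];o=-R.T@E[:3,3]
    v=np.c_[n,np.ones(len(n))]@R
    return o,v
def on_plane(c,px,n,p0):
    o,v=rays(c,px);n=np.asarray(n,float)
    return o+v*(((np.asarray(p0)-o)@n)/(v@n))[:,None]
def on_z(c,px,z): return on_plane(c,px,[0,0,1],[0,0,z])
def tri(c1,p1,c2,p2):
    o1,v1=rays(c1,p1);o2,v2=rays(c2,p2);out=[]
    for a,b in zip(v1,v2):
        t=np.linalg.lstsq(np.c_[a,-b],o2-o1,rcond=None)[0]
        A=o1+a*t[0];B=o2+b*t[1];out.append(np.r_[(A+B)/2,np.linalg.norm(A-B)])
    return np.array(out)
def proj(c,P):
    E=c["extrinsics"];return cv2.projectPoints(np.atleast_2d(P).astype(float),cv2.Rodrigues(E[:3,:3])[0],E[:3,3],c["K"],np.array([c["k1"],0,0,0.]))[0][:,0]
E
python3 - <<'E'
from h import *
d=pickle.load(open("c0.pkl","rb"));T,S=d["top"],d["scene"]
rois={"top":(210,250,145,320),"scene":(215,290,315,480)}
cen={}
for n,c in d.items():
    h=cv2.cvtColor(c["frame"],cv2.COLOR_RGB2HSV).astype(int);y0,y1,x0,x1=rois[n]
    m0=np.zeros(h.shape[:2],bool);m0[y0:y1,x0:x1]=1
    for k,(a,b) in dict(green=(45,80),yellow=(20,35),red=(0,12)).items():
        m=m0&(h[...,0]>=a)&(h[...,0]<=b)&(h[...,1]>(110 if n=="top" else 75))&(h[...,2]>35)
        nb,l,st,ce=cv2.connectedComponentsWithStats(m.astype(np.uint8))
        i=1+np.argmax(st[1:,4]);cen[n,k]=ce[i];print(n,k,st[i],ce[i])
ks=["green","yellow","red"]
P=tri(T,[cen["top",k] for k in ks],S,[cen["scene",k] for k in ks]);print(P.round(4))
print("cam top",rays(T,[[320,240]])[0],"scene",rays(S,[[320,240]])[0])
# tray plugs: white disc
f=T["frame"].astype(int);hsv=cv2.cvtColor(T["frame"],cv2.COLOR_RGB2HSV).astype(int)
for nm,(cx,cy) in dict(orange=(457,318),mid=(445,272),far=(434,228)).items():
    w=np.zeros(f.shape[:2],bool);w[cy-28:cy+28,cx-28:cx+28]=1
    print(nm,"disc rgb",f[cy+6,cx-8],)
E
```

```text
scene green [441 235   8   1   8] [444.5 235. ]
scene yellow [384 236  42   6  91] [404.31868132 238.57142857]
scene red [338 240  43   6  92] [358.82608696 242.60869565]
top green [160 230  44   7 197] [181.80203046 233.17258883]
top yellow [207 227  45   8 230] [228.60434783 230.06956522]
top red [254 224  45   7 226] [275.77876106 227.06637168]
[[5.920e-01 2.577e-01 8.330e-02 5.300e-03]
 [6.000e-01 1.715e-01 8.430e-02 6.000e-04]
 [6.072e-01 8.130e-02 8.440e-02 4.000e-04]]
cam top [0.51022201 0.009644   0.94090721] scene [ 1.20305403 -0.03747838  0.6691653 ]
orange disc rgb [128 130 132]
mid disc rgb [128 130 132]
far disc rgb [129 132 133]
```

```bash
python3 - <<'E'
from h import *
d=pickle.load(open("c0.pkl","rb"));T,S=d["top"],d["scene"]
g=T["frame"].astype(float).mean(2)
for c in (185,230,278): print(c,[(r,int(g[r,c-2:c+3].mean())) for r in range(226,292)])
for r in (255,):print([(c,int(g[r-2:r+3,c].mean())) for c in list(range(155,180))+list(range(294,315))])
E
```

```text
185 [(226, 36), (227, 86), (228, 80), (229, 109), (230, 115), (231, 49), (232, 36), (233, 40), (234, 36), (235, 46), (236, 120), (237, 118), (238, 116), (239, 116), (240, 117), (241, 118), (242, 118), (243, 121), (244, 127), (245, 37), (246, 38), (247, 43), (248, 42), (249, 42), (250, 41), (251, 42), (252, 42), (253, 43), (254, 43), (255, 44), (256, 43), (257, 43), (258, 42), (259, 43), (260, 44), (261, 43), (262, 43), (263, 44), (264, 43), (265, 43), (266, 42), (267, 43), (268, 44), (269, 42), (270, 40), (271, 86), (272, 82), (273, 90), (274, 118), (275, 117), (276, 117), (277, 116), (278, 119), (279, 119), (280, 119), (281, 119), (282, 119), (283, 117), (284, 116), (285, 118), (286, 121), (287, 116), (288, 83), (289, 82), (290, 82), (291, 82)]
230 [(226, 93), (227, 119), (228, 82), (229, 82), (230, 82), (231, 82), (232, 82), (233, 121), (234, 117), (235, 116), (236, 118), (237, 119), (238, 124), (239, 104), (240, 42), (241, 41), (242, 41), (243, 41), (244, 43), (245, 43), (246, 43), (247, 42), (248, 43), (249, 42), (250, 42), (251, 42), (252, 44), (253, 43), (254, 42), (255, 41), (
[... 983 characters left out ...]
17), (277, 120), (278, 121), (279, 119), (280, 124), (281, 108), (282, 85), (283, 86), (284, 86), (285, 86), (286, 86), (287, 86), (288, 86), (289, 84), (290, 90), (291, 129)]
[(155, 126), (156, 127), (157, 119), (158, 115), (159, 117), (160, 118), (161, 121), (162, 84), (163, 29), (164, 31), (165, 36), (166, 43), (167, 42), (168, 42), (169, 41), (170, 42), (171, 41), (172, 41), (173, 42), (174, 42), (175, 42), (176, 42), (177, 42), (178, 42), (179, 42), (294, 43), (295, 43), (296, 43), (297, 43), (298, 42), (299, 43), (300, 39), (301, 39), (302, 117), (303, 122), (304, 119), (305, 120), (306, 122), (307, 74), (308, 85), (309, 134), (310, 128), (311, 127), (312, 125), (313, 126), (314, 126)]
```

```bash
cat > g.py <<'E'
from h import *
d=pickle.load(open("c0.pkl","rb"));T,S=d["top"],d["scene"]
g=T["frame"].astype(float).mean(2)
def cross(prof,th,rng):
    for r in rng:
        a,b=prof[r],prof[r+1]
        if (a-th)*(b-th)<=0 and a!=b: return r+(th-a)/(b-a)
up={0:[],1:[],2:[]};lo=[]
for k,(a,b) in enumerate([(168,204),(212,250),(258,294)]):
    for c in range(a,b):
        rl=round(271-(c-185)*6/93)
        up[k].append((c,cross(g[:,c],80,range(int(236+(1-(k)) *0 +[4,0,-4][k]-(c-[185,230,278][k])*6/93),262))))
        lo.append((c,cross(g[:,c],100,range(rl+1,rl+8))))
L=[];Rr=[]
for r in range(250,266):
    L.append((cross(g[r],80,range(155,172)),r));Rr.append((cross(g[r],80,range(292,306)),r))
def fit(P0,yaw):
    n=np.array([-np.sin(np.pi/6)*np.cos(yaw),-np.sin(np.pi/6)*np.sin(yaw),np.cos(np.pi/6)])
    return n
P0=np.array([0.6000,.1715,.0843]);yaw=np.radians(4.6)
for it in range(4):
    X=np.array([np.cos(np.pi/6)*np.cos(yaw),np.cos(np.pi/6)*np.sin(yaw),.5]);Y=np.array([-np.sin(yaw),np.cos(yaw),0]);N=np.cross(X,Y)
    f=lambda px:(lambda Q:np.c_[(Q-P0)@X,(Q-P0)@Y])(on_plane(T,px,N,P0))
    q=f(lo);s=np.polyfit(q[:,1],q[:,0],1)[0];yaw-=np.arctan(s)*1.0/np.cos(np.pi/6)
R=np.c_[X,Y,N]
if __name__=="__main__":
    print("yaw",np.degrees(yaw),"lower",np.median(q[:,0]),q[:,0].std())
    for k in up:
        u=f(up[k]);print("gap",k,(np.median(u[:,0])-np.median(q[:,0]))*1e3,u[:,0].std()*1e3,"slope",np.polyfit(u[:,1],u[:,0],1)[0])
    l=f(L);r=f(Rr);print("ends",np.median(l[:,1]),np.median(r[:,1]),l[:,1].std(),r[:,1].std())
    yc=(np.median(l[:,1])+np.median(r[:,1]))/2
    m=f([[181.80,233.17],[228.60,230.07],[275.78,227.07]]);print("marks",m)
    bays=[]
    for k in range(3):
        b=P0+X*(np.median(q[:,0])+[.03125,.03375,.03625][k])+Y*(yc+.09*(1-k));bays.append(b);print("bay",k+1,b.round(4))
    mid=P0+Y*yc; # local z at mid-face unknown
    pickle.dump((bays,R,yaw),open("bays.pkl","wb"))
    # project into scene for a check
    im=S["frame"][:,:,::-1].copy();im=cv2.resize(im[215:290,315:480],None,fx=4.8,fy=4.8,interpolation=cv2.INTER_CUBIC)
    lowp=[P0+X*np.median(q[:,0])+Y*(yc+t) for t in(-.135,.135)]
    upp=[P0+X*(np.median(q[:,0])+gq)+Y*(yc+t) for gq,t in((.0725,-.135),(.0725,-.045),(.0675,-.045),(.0675,.045),(.0625,.045),(.0625,.135))]
    for p in proj(S,np.array(lowp+upp)): 
        cv2.circle(im,tuple(int(v) for v in ((p-[315,215]+.5)*4.8)),3,(0,0,255),1)
    cv2.imwrite("pics/g_chk.png",im)
E
python3 g.py
```

```text
yaw 4.660160856333165 lower -0.08726742928305627 0.0002923885870924947
gap 0 62.74427811107752 0.1980313912517507 slope -0.002092692543339223
gap 1 67.6861683773439 0.2640776224603016 slope 0.0005267699946417797
gap 2 72.70220200031955 0.22239448065353254 slope -0.00012387736902888614
ends 0.13490694182947793 nan 0.00017324335061438543 nan
marks [[-0.00032186  0.08897992]
 [-0.0001245  -0.00030983]
 [-0.00018642 -0.09066015]]
bay 1 [nan nan nan]
bay 2 [nan nan nan]
bay 3 [nan nan nan]Traceback (most recent call last):
  File "g.py", line 43, in <module>
    cv2.circle(im,tuple(int(v) for v in ((p-[315,215]+.5)*4.8)),3,(0,0,255),1)
                  ~~~~~^^^^^^^^^^^^^^^^^^^^^^^^^^^^^^^^^^^^^^^^
  File "g.py", line 43, in <genexpr>
    cv2.circle(im,tuple(int(v) for v in ((p-[315,215]+.5)*4.8)),3,(0,0,255),1)
                        ~~~^^^
ValueError: cannot convert float NaN to integer
```

```bash
sed -i 's/    Rr\.append//; s/L.append((cross(g\[r\],80,range(155,172)),r));Rr.append((cross(g\[r\],80,range(292,306)),r))/L.append((cross(g[r],80,range(155,172)),r)); v=cross(g[r],80,range(292,306)); v and Rr.append((v,r))/' g.py; python3 g.py
```

```text
yaw 4.660160856333165 lower -0.08726742928305627 0.0002923885870924947
gap 0 62.74427811107752 0.1980313912517507 slope -0.002092692543339223
gap 1 67.6861683773439 0.2640776224603016 slope 0.0005267699946417797
gap 2 72.70220200031955 0.22239448065353254 slope -0.00012387736902888614
ends 0.13490694182947793 -0.1360384164048146 0.00017324335061438543 0.0010725434667882734
marks [[-0.00032186  0.08897992]
 [-0.0001245  -0.00030983]
 [-0.00018642 -0.09066015]]
bay 1 [0.5444 0.2567 0.0563]
bay 2 [0.5539 0.1672 0.0575]
bay 3 [0.5633 0.0776 0.0588]
```

View pics/g_chk.png

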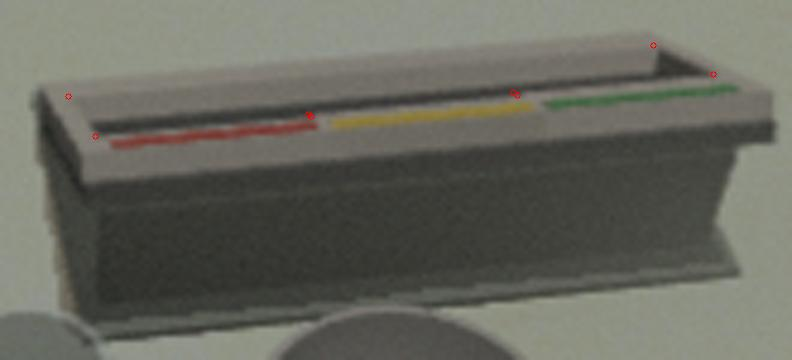

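```bash
python3 - <<'E'
import g as G
from h import *
T,S,X,Y,N,P0=G.T,G.S,G.X,G.Y,G.N,G.P0
q=on_plane(T,[[185,287.6],[185,228.4],[230,284.6],[230,226]],N,P0)
print("face edges",q.round(4), "mid z",(q[0]+q[1])[2]/2,(q[2]+q[3])[2]/2, "len",np.linalg.norm((q[0]-q[1])[:3]))
f=T["frame"].astype(float)
# white: low saturation, bright: use min channel? blue channel separates white from orange & black
def discfit(c,center,rad,z,chan):
    im=c["frame"][...,chan].astype(float)
    cx,cy=center;pts=[]
    for a in np.radians(np.arange(0,360,4)):
        rr=np.arange(4,rad,0.25)
        xs=(cx+rr*np.cos(a)).astype(np.float32);ys=(cy+rr*np.sin(a)).astype(np.float32)
        p=cv2.remap(im.astype(np.float32),xs[None],ys[None],cv2.INTER_LINEAR)[0]
        hi=np.where(p>95)[0]
        if len(hi)==0: continue
        i=hi[-1]
        if i+1<len(rr): pts.append((xs[i],ys[i]))
    Q=on_z(c,pts,z)[:,:2]
    r=least_squares(lambda v:np.hypot(*(Q-v[:2]).T)-v[2],[*Q.mean(0),.0325],loss="soft_l1",f_scale=.0004)
    e=np.abs(r.fun);return r.x.round(4),len(pts),np.median(e).round(5),(e<.001).mean()
for nm,ce in dict(orange=(457,318),mid=(445,272),far=(434,228)).items(): pass
print("orange top",discfit(T,(455,318),22,.022,2))
print("orange scene",discfit(S,(189,216),24,.022,2))
# orange place, outer circle at z=.008
h=cv2.cvtColor(T["frame"],cv2.COLOR_RGB2HSV).astype(int)
m=((h[...,0]>=10)&(h[...,0]<=25)&(h[...,1]>150)&(h[...,2]>70));m[:280]=0;m[360:]=0;m[:,:420]=0;m[:,490:]=0
cs,_=cv2.findContours(m.astype(np.uint8),cv2.RETR_EXTERNAL,cv2.CHAIN_APPROX_NONE)
hull=cv2.convexHull(max(cs,key=len))[:,0]
Q=on_z(T,hull,.008)[:,:2];r=least_squares(lambda v:np.hypot(*(Q-v[:2]).T)-v[2],[*Q.mean(0),.043],loss="soft_l1",f_scale=.0005);print("place",r.x.round(4))
# black handle masks
for n,c,(x0,x1,y0,y1) in (("top",T,(440,485,295,345)),("scene",S,(172,198,190,226))):
    v=c["frame"].max(2)[y0:y1,x0:x1]
    m=(v<45).astype(np.uint8);nb,l,st,ce=cv2.connectedComponentsWithStats(m);i=1+np.argmax(st[1:,4]);print(n,st[i]+[x0,y0,0,0,0],cv2.minAreaRect(np.argwhere(l==i)[:,::-1].astype(np.float32)+np.float32([x0,y0])))
v=T["frame"].max(2);print(v[300:340,444:482:1])
E
```

```text
face edges [[0.488  0.2661 0.0243]
 [0.6013 0.2531 0.0889]
 [0.4953 0.1757 0.0243]
 [0.6073 0.168  0.0884]] mid z 0.05655810211803902 0.056312386946917814 len 0.13106216633454607
orange top (array([ 0.4344, -0.2852,  0.0342]), 36, np.float64(0.00019), np.float64(1.0))
orange scene (array([ 0.4688, -0.2702,  0.0014]), 2, np.float64(0.0), np.float64(1.0))
place [ 0.4335 -0.2831  0.0422]
top [449 307  26  26 326] ((461.65380859375, 319.73077392578125), (30.785860061645508, 11.371353149414062), 56.30992889404297)
scene [178 195  16  31 258] ((185.61732482910156, 209.5397186279297), (31.652015686035156, 10.833911895751953), 77.73522186279297)
[[145 136 137 ... 131 130 130]
 [137 134 134 ... 131 131 130]
 [133 134 138 ... 131 130 129]
 ...
 [128  61 128 ... 114 114 113]
 [124 124 129 ... 112 114 114]
 [117 119 123 ... 113 113 113]]
```

```bash
python3 - <<'E'
from h import *
d=pickle.load(open("c0.pkl","rb"));T,S=d["top"],d["scene"]
def corners(c,roi):
    h=cv2.cvtColor(c["frame"],cv2.COLOR_RGB2HSV).astype(int)
    m=(h[...,0]>95)&(h[...,0]<125)&(h[...,1]>120)&(h[...,2]>40);k=np.zeros_like(m);k[roi[0]:roi[1],roi[2]:roi[3]]=1
    cs,_=cv2.findContours((m&k).astype(np.uint8),cv2.RETR_EXTERNAL,cv2.CHAIN_APPROX_NONE)
    hl=cv2.convexHull(np.vstack(cs));
    for e in np.arange(1,12,.25):
        a=cv2.approxPolyDP(hl,e,True)
        if len(a)==4:return a[:,0].astype(float)
a=corners(T,(190,360,395,495));b=corners(S,(195,315,155,235));print(a.tolist(),b.tolist())
A=on_z(T,a,.008);B=on_z(S,b,.008)
print(A.round(4));print(B.round(4))
for Q in(A,B):print([round(float(np.linalg.norm(Q[i]-Q[i-1])),4) for i in range(4)])
g=S["frame"].astype(float).mean(2)
for c in (350,400,440):print(c,[(r,int(g[r,c-1:c+2].mean())) for r in range(220,252)])
E
```

```text
[[451.0, 196.0], [486.0, 341.0], [435.0, 352.0], [402.0, 206.0]] [[210.0, 202.0], [226.0, 299.0], [171.0, 310.0], [166.0, 209.0]]
[[ 0.6881 -0.2807  0.008 ]
 [ 0.3885 -0.3479  0.008 ]
 [ 0.365  -0.2431  0.008 ]
 [ 0.6649 -0.1769  0.008 ]]
[[ 0.3743 -0.2411  0.008 ]
 [ 0.6714 -0.176   0.008 ]
 [ 0.6934 -0.2777  0.008 ]
 [ 0.3951 -0.3426  0.008 ]]
[0.1064, 0.307, 0.1074, 0.3071]
[0.1036, 0.3041, 0.104, 0.3053]
350 [(220, 143), (221, 144), (222, 143), (223, 142), (224, 144), (225, 143), (226, 143), (227, 144), (228, 143), (229, 141), (230, 131), (231, 125), (232, 126), (233, 118), (234, 109), (235, 110), (236, 110), (237, 110), (238, 104), (239, 71), (240, 57), (241, 66), (242, 113), (243, 90), (244, 85), (245, 104), (246, 107), (247, 108), (248, 108), (249, 108), (250, 106), (251, 84)]
400 [(220, 143), (221, 143), (222, 143), (223, 143), (224, 144), (225, 137), (226, 128), (227, 123), (228, 122), (229, 112), (230, 107), (231, 108), (232, 110), (233, 108), (234, 88), (235, 63), (236, 66), (237, 114), (238, 116), (239, 105), (240, 107), (241, 103), (242, 102), (243, 103), (244, 102), (245, 102), (246, 89), (247, 69), (248, 60), (249, 58), (250, 58), (251, 58)]
440 [(220, 143), (221, 143), (222, 133), (223, 125), (224, 125), (225, 119), (226, 111), (227, 111), (228, 109), (229, 110), (230, 101), (231, 74), (232, 78), (233, 115), (234, 118), (235, 88), (236, 84), (237, 102), (238, 109), (239, 109), (240, 109), (241, 109), (242, 104), (243, 79), (244, 63), (245, 62), (246, 64), (247, 64), (248, 68), (249, 67), (250, 64), (251, 64)]
```

The tray check shows the scene view casting about 5 mm toward +x of the top view, so the triangulated gauge height comes out about 3 mm low. The 0.3% scale excess and the 60 mm mid-face cue both say the same, so I raise the face plane by 3.2 mm.

```bash
sed -i 's/P0=np.array(\[0.6000,.1715,.0843\])/P0=np.array([0.6000,.1715,.0875])/' g.py; python3 g.py; python3 - <<'E'
from h import *
d=pickle.load(open("c0.pkl","rb"));T=d["top"]
f=T["frame"][295:345,440:490]
im=cv2.resize(np.clip(f.astype(float)*4,0,255).astype(np.uint8)[:,:,::-1],None,fx=12,fy=12,interpolation=cv2.INTER_NEAREST);cv2.imwrite("pics/h.png",im)
print(on_z(T,[[466.4,320.7]],.07))
E
```

```text
yaw 4.660160856333153 lower -0.08737660988414579 0.00029136699178893124
gap 0 62.52505183935156 0.19733947662788076 slope -0.002092692543339266
gap 1 67.44967531713992 0.2631549446582579 slope 0.000526769994641536
gap 2 72.44818309739142 0.22161744226354047 slope -0.0001238773690287739
ends 0.13389743230818055 -0.13610125250001867 0.00017263804452113425 0.0010687960381371442
marks [[-0.00073483  0.08813088]
 [-0.00053815 -0.0008469 ]
 [-0.00059985 -0.09088154]]
bay 1 [0.5443 0.2562 0.0594]
bay 2 [0.5538 0.1666 0.0607]
bay 3 [0.5633 0.0771 0.0619]
[[ 0.43424301 -0.28735258  0.07      ]]
```

View pics/h.png

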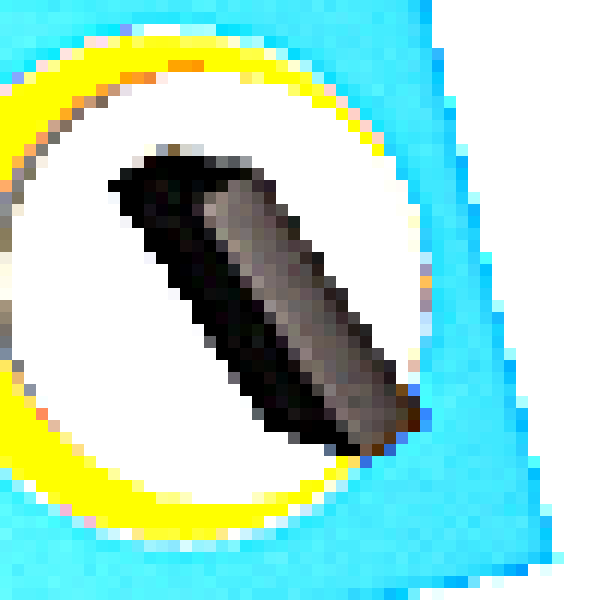

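The enlarged crop shows the handle's top face with corners near px (456.6,311.2), (461,309.3), (474.5,328.8) and (469.9,332.2). Its centre agrees with the disc fit. Next I check reachability, then grasp.

```bash
cat > r.py <<'E'
from h import *
from plant import *
bays,RB,yaw=pickle.load(open("bays.pkl","rb"))
X,Y,N=RB.T
RT=None
def toolrot(y,z):
    y=y/np.linalg.norm(y);return np.c_[np.cross(y,z),y,z]
def st():
    s=get_state();print("t",round(s["time"],2),"p",s["tool_pos"].round(4),"F",s["force"].round(2),"w",round(s["grip_width"],4));return s
E
python3 - <<'E'
from r import *
d=pickle.load(open("c0.pkl","rb"));T=d["top"]
c=np.array([[205,200],[258,178],[420,412],[365,452]])/12+[440,295]-.5
Q=on_z(T,c,.07);print(Q.mean(0));a1=Q[1]-Q[2];a2=Q[0]-Q[3];print([np.degrees(np.arctan2(v[1],v[0])) for v in(a1,a2)],np.linalg.norm(a1),np.linalg.norm(a2))
ang=np.arctan2(*(a1+a2)[[1,0]])
print(np.degrees(ang))
j0=np.array(get_state()["joint_positions"])
for s in(1,-1):
    y=s*np.array([-np.sin(ang),np.cos(ang),0])
    R=toolrot(y,np.array([0,0,-1.]))
    print(s,[inverse_kinematics(p,R) for p in([.4344,-.2852,.15],[.4344,-.2852,.042])])
    for b in bays:
        Rb=toolrot(s*X,-N); print("  bay",[None if (q:=inverse_kinematics(b+N*h,Rb)) is None else np.round(q,1) for h in(.04-.012,.12)])
E
```

```text
[ 0.4348739  -0.28560652  0.07      ]
[np.float64(34.70051094738885), np.float64(32.38497212196909)] 0.044402147730117324 0.04653559072635829
33.51557601304397
1 [None, None]
  bay [array([ 17.1,  23.9, 107. , -17.8,  20.6,  27.6]), array([ 18.5,  11.9, 109.2, -13.7,  30.4,  23.9])]
  bay [array([  5.3,  20.6, 112. ,  -1.1,  17.3,   1.6]), array([  5.4,   7.5, 114.3,  -0.8,  28.2,   1.3])]
  bay [array([ -7.1,  19.1, 114.2,  19. ,  18.2, -28.4]), array([ -8.6,   5.4, 116.5,  13.5,  29.4, -23.3])]
-1 [array([-4.62188451e+01,  2.11707667e+01,  9.26267899e+01, -2.54444375e-14,
        6.62024434e+01,  1.02655789e+01]), array([-4.62188451e+01,  2.97342647e+01,  9.83558206e+01, -2.54444375e-14,
        5.19099146e+01,  1.02655789e+01])]
  bay [array([  17.1,   23.9,  107. ,  -17.8,   20.6, -152.4]), array([  18.5,   11.9,  109.2,  -13.7,   30.4, -156.1])]
  bay [None, None]
  bay [array([ -7.1,  19.1, 114.2,  19. ,  18.2, 151.6]), array([ -8.6,   5.4, 116.5,  13.5,  29.4, 156.7])]
```

```bash
python3 - <<'E'
from r import *
ang=np.radians(33.5);y=-np.array([-np.sin(ang),np.cos(ang),0]);R=toolrot(y,np.array([0,0,-1.]))
p=np.array([.4346,-.2854,.0])
move_ptp(p+[0,0,.16],R);st()
print(move_linear(p+[0,0,.042],None,.12,contact_N=6));st()
grasp();s=st();print(s["eef_rot"].round(3).tolist())
c=read_camera("top");cv2.imwrite("pics/top1.png",c["frame"][:,:,::-1])
E
```

```text
t 3.1 p [ 0.4349 -0.2849  0.16  ] F [-0.99 -0.62 -0.29] w 0.0856
False
t 4.23 p [ 0.4349 -0.2857  0.0426] F [ 0.52 -0.27  0.12] w 0.0854
t 4.89 p [ 0.4348 -0.2856  0.0423] F [0.24 1.13 3.19] w 0.0128
[[0.834, 0.552, 0.0], [0.552, -0.834, -0.0], [0.0, 0.001, -1.0]]
```

View pics/top1.png

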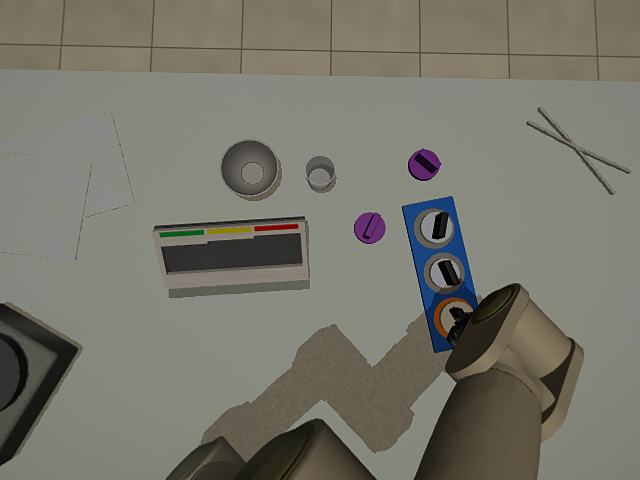

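The top view shows the gripper closed on the handle at (457,320) and the other plugs unmoved. Width reads 12.8 mm, so the grip is on the bar. Next I lift and go above bay 1.

```bash
python3 - <<'E'
from r import *
s=st()
move_linear(s["tool_pos"]+[0,0,.03],None,.06);st()
move_linear(s["tool_pos"]+[0,0,.2],None,.25);hold(.2);st()
Rb=toolrot(X,-N)
move_ptp(bays[0]+N*.14,Rb);hold(.2);s=st();print((s["eef_rot"]-Rb).round(3).max())
for n in("top","scene"):
    c=read_camera(n);cv2.imwrite(f"pics/{n}2.png",c["frame"][:,:,::-1])
E
```

```text
t 4.94 p [ 0.4348 -0.2856  0.0423] F [0.13 0.63 2.96] w 0.0127
t 5.6 p [ 0.4347 -0.2854  0.0722] F [-0.22  0.3  -2.22] w 0.0129
t 6.63 p [ 0.4345 -0.2853  0.241 ] F [ 0.71  0.46 -0.7 ] w 0.0125
t 8.78 p [0.4749 0.25   0.1807] F [ 0.18 -0.26 -3.3 ] w 0.0127
0.001
```

View pics/scene2.png

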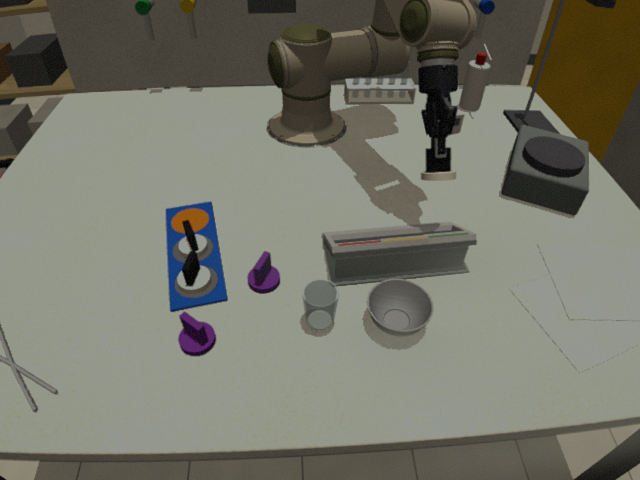

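View pics/top2.png

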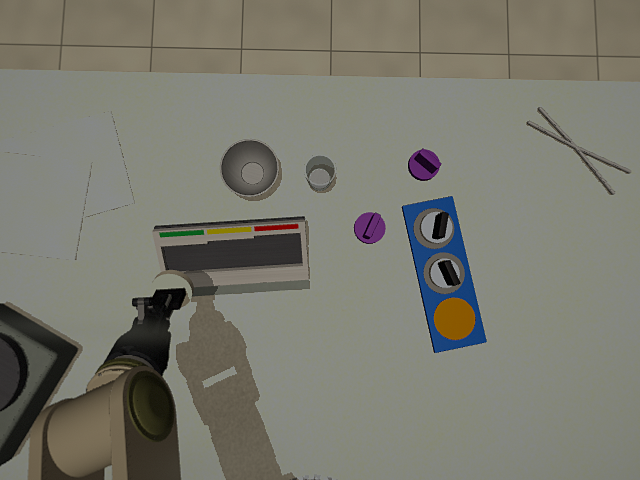

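Both views show the plug held squarely about 10 cm off bay 1, with the orange place empty at (455,318). Next is the gentle trial in the green step.

```bash
python3 - <<'E'
from r import *
b=bays[0]
def loc(s): d=np.array(s["tool_pos"])-b; print("  bay x,y,handle z mm",((d@RB)*1e3+[0,0,3.7]).round(2),"Fn",round(float(s["force"]@N),2),"Fx",round(float(s["force"]@X),2))
move_linear(b+N*.05,None,.1);hold(.15);s=st();loc(s)
print(move_linear(b+N*.018,None,.015,contact_N=3));loc(st());hold(.15);loc(st())
E
```

```text
t 10.08 p [0.5195 0.2542 0.1033] F [ 0.58 -0.36 -0.74] w 0.0123
  bay x,y,handle z mm [ 0.36  0.12 54.19] Fn -0.92 Fx 0.11
True
t 11.25 p [0.5274 0.2548 0.0888] F [-2.43 -0.51  4.52] w 0.0123
  bay x,y,handle z mm [-2.000e-02  1.000e-02  3.762e+01] Fn 5.14 Fx 0.12
t 11.4 p [0.5274 0.2548 0.0888] F [-2.75 -1.44  5.26] w 0.0121
  bay x,y,handle z mm [-3.000e-02  3.000e-02  3.762e+01] Fn 5.98 Fx 0.16
```

Contact on the rails came at handle z = 37.6 mm (38 expected), so the plug stands on the green step. The disc fit of about 68 mm rules out 60 mm, so I go on to the yellow step.

```bash
cat > try.py <<'E'
from r import *
def loc(b):
    s=get_state();d=np.array(s["tool_pos"])-b; t=s["torque"];print(round(s["time"],2),"  bay x,y,hz mm",((d@RB)*1e3+[0,0,3.7]).round(2),"Fn",round(float(s["force"]@N),2),"Fx",round(float(s["force"]@X),2),"Tbay",(t@RB).round(3))
E
python3 - <<'E'
from try_ import * if False else None
E
mv try.py tr.py; python3 - <<'E'
from tr import *
b=bays[1]
s=get_state();move_linear(s["tool_pos"]+N*.03,None,.08);
move_linear(b+N*.062,toolrot(X,-N),.12);move_linear(b+N*.046,None,.06);hold(.15);loc(b)
print(move_linear(b+N*.018,None,.015,contact_N=3));loc(b);hold(.15);loc(b)
E
```

```text
13.4   bay x,y,hz mm [ 0.11  0.06 49.79] Fn -1.85 Fx -1.56 Tbay [-0.028  0.434  0.02 ]
True
14.37   bay x,y,hz mm [-0.07  0.04 37.42] Fn 6.37 Fx -1.11 Tbay [-0.119  0.282 -0.013]
14.52   bay x,y,hz mm [-0.06  0.04 37.5 ] Fn 5.68 Fx 0.13 Tbay [-0.069  0.271  0.017]  File "<stdin>", line 1
    from try_ import * if False else None
                       ^^
SyntaxError: invalid syntax
```

```bash
python3 - <<'E'
from tr import *
b=bays[1]
for dx in(1.7,-1.7):
    s=get_state();move_linear(s["tool_pos"]+N*.004,None,.03)
    p=b+X*dx*1e-3
    move_linear(p+N*.038,None,.03);hold(.1)
    print(dx,move_linear(p+N*.018,None,.015,contact_N=3));hold(.1);loc(b)
E
```

```text
1.7 True
15.81   bay x,y,hz mm [1.620e+00 2.000e-02 3.753e+01] Fn 3.88 Fx 1.39 Tbay [-0.048 -0.104  0.022]
-1.7 True
17.12   bay x,y,hz mm [-1.530e+00  2.000e-02  3.727e+01] Fn 5.84 Fx 0.39 Tbay [-0.05   0.309 -0.022]
```

It stands on the yellow rails at 0, +1.7 and −1.7 mm, so 65 mm is ruled out. Next is the red step.

```bash
python3 - <<'E'
from tr import *
b=bays[2]
s=get_state();move_linear(s["tool_pos"]+N*.03,None,.08);
move_linear(b+N*.062,toolrot(X,-N),.12);move_linear(b+N*.046,None,.06);hold(.15);loc(b)
print(move_linear(b+N*.018,None,.015,contact_N=3));loc(b);hold(.15);loc(b)
E
```

```text
19.12   bay x,y,hz mm [ 0.09  0.05 49.78] Fn -1.48 Fx -0.7 Tbay [-0.     0.465  0.027]
True
20.56   bay x,y,hz mm [-0.06  0.06 25.69] Fn 5.7 Fx 0.09 Tbay [ 0.003  0.247 -0.045]
20.71   bay x,y,hz mm [-0.05  0.05 25.68] Fn 5.38 Fx 0.99 Tbay [-0.075  0.128 -0.001]
```

It seats on the floor at 25.7 mm. A gentle nudge downhill, then uphill, will measure the clearance and confirm 70 mm. Then I rest it on the lower rail and let go.

```bash
python3 - <<'E'
from tr import *
b=bays[2]
s=get_state();p=s["tool_pos"]+N*.0008
move_linear(p,None,.02);hold(.1);loc(b)
print(move_linear(p+X*.0045,None,.01,contact_N=4));loc(b)
print(move_linear(p,None,.01));hold(.05)
print(move_linear(p-X*.0045,None,.01,contact_N=4));loc(b)
E
```

```text
21.06   bay x,y,hz mm [-0.31  0.11 26.33] Fn -2.09 Fx -0.4 Tbay [0.062 0.475 0.036]
True
21.39   bay x,y,hz mm [ 0.62  0.4  25.99] Fn -1.02 Fx -1.16 Tbay [-0.024  0.458  0.027]
False
True
22.02   bay x,y,hz mm [-1.45 -0.14 26.51] Fn -1.0 Fx 2.23 Tbay [ 0.081 -0.237 -0.071]
```

Total play is about 2.1 mm (2.5 expected), so this is the 70 mm plug. Now I let go.

```bash
python3 - <<'E'
from tr import *
b=bays[2]
s=get_state();move_linear(s["tool_pos"]+X*.0003-N*.0005,None,.02)
let_go();hold(.2);loc(b);s=get_state()
move_linear(s["tool_pos"]+N*.12,None,.12);st()
move_ptp([.3,.0,.35],toolrot(np.array([0,1.,0]),np.array([0,0,-1.]))) if inverse_kinematics([.3,0,.35],toolrot(np.array([0,1.,0]),np.array([0,0,-1.]))) is not None else print("noik")
hold(.2);st();d={}
for n in("top","scene"):
    c=read_camera(n);d[n]=c;cv2.imwrite(f"pics/{n}3.png",c["frame"][:,:,::-1])
pickle.dump(d,open("c3.pkl","wb"))
E
```

```text
23.17   bay x,y,hz mm [-1.12 -0.13 26.02] Fn -0.17 Fx 0.93 Tbay [-0.013  0.246 -0.032]
t 24.32 p [0.4913 0.0711 0.184 ] F [1.06 0.12 0.07] w 0.0857
t 25.92 p [3.001e-01 1.000e-04 3.497e-01] F [-0.39  0.38 -0.43] w 0.0855
```

View pics/top3.png

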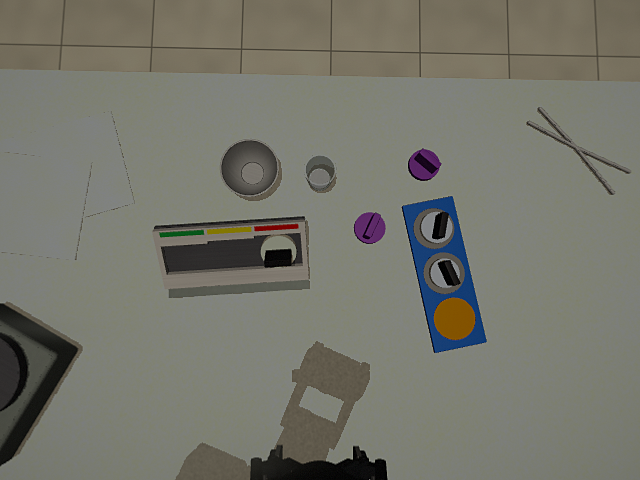

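View pics/scene3.png

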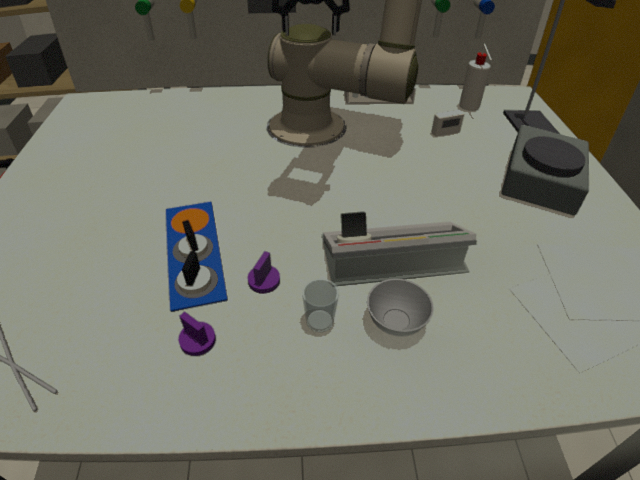

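The top view shows the plug in the red step at about (278,252), with the other plugs, bowl and beaker unmoved. I compare it with the projection of a flat, seated plug.

```bash
python3 - <<'E'
from h import *
bays,RB,_=pickle.load(open("bays.pkl","rb"));X,Y,N=RB.T;b=bays[2];d=pickle.load(open("c3.pkl","rb"));T=d["top"]
im=T["frame"][:,:,::-1][215:300,240:320];im=cv2.resize(im,None,fx=7,fy=7,interpolation=cv2.INTER_CUBIC)
c=b-X*.00125+N*.002;h=b-X*.00125+N*.050
ring=[c+.035*(np.cos(a)*X+np.sin(a)*Y) for a in np.linspace(0,6.28,60)]
top=[h+sx*.007*X+sy*.025*Y for sx,sy in((1,1),(1,-1),(-1,-1),(-1,1))]
for q,col in((ring,(0,0,255)),(top,(0,255,0))):
    for p in proj(T,np.array(q)): cv2.circle(im,tuple(int(v) for v in (p-[240,215]+.5)*7),2,col,-1)
cv2.imwrite("pics/chk3.png",im)
E
```

```text
(no output)
```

View pics/chk3.png

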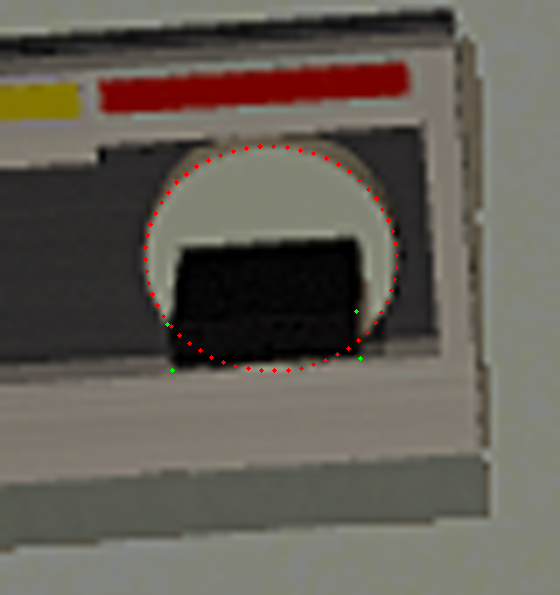

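The disc lies on the 70 mm ring predicted for a flat, seated plug. The handle top is within about a pixel of its prediction, so the plug is square, and it sits within a few millimetres of mid-step.

```bash
python3 -c "
from plant import *
hand_in()"
```

```text
the job is handed in; nothing more can be done
```

The plug from the orange place is the 70 mm one. It lies released and flat in the red (72.5 mm) step, and the job is handed in.

- **Trials:** In the green step it stood on the rails at handle z = 37.6 mm. In the yellow step it stood at 37.5 mm, and still stood there when shifted 1.7 mm uphill and downhill. In the red step it went down to the floor at 25.7 mm, with about 2.1 mm of play between the rails. The force along the gauge normal read at most about 6.4 N.
- **Last check:** In the last pictures the plug matches the outline predicted for a flat 70 mm plug resting on the lower rail. The other two plugs, the bowl and the beaker look unmoved. The robot stood clear, and the clock read about 26 s of the 54 s allowed.
- **Disagreements:** The scene camera placed the tray about 5 mm off the top camera, so its gauge height came out about 3 mm low. I corrected that from the known gap widths and the 60 mm rail height, and contact then agreed to within about 0.7 mm. The first disc fit in the picture gave 68.4 mm, between two sizes; the gauge settled it.

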